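# Find the concealed catch of the loader hatch by feel

## Robot

A 7-joint arm with a two-finger parallel gripper is mounted at the origin on the work surface. World frame = base frame: x ahead of the robot, y to its left, z up, the work surface at z = 0. Lengths are in mm, angles in rad, forces in N, time in s.
With the tool pointing down it reaches from about 425 to 1025 mm from the base axis. Payload 3.6 kg.
Tool frame: the origin (TCP) lies at the very end of the fingers, on their centre line; the grasp point (between the pads) lies 19 mm behind it; z points along the fingers, y is the direction in which the jaws open and shut (so a half turn about z gives the same grasp; the last joint's range is limited). The gripper opens to 85 mm and grips with 20 to 120 N. Pads are 22 mm wide; open, the fingers measure 114 mm over their backs; the gripper's body (76 mm by 85 mm) begins 54 mm behind the grasp point. The pads swing forward as they close: fully open they stand 13 mm farther back than shut.
Start: joints at [1.188, 0.591, 0.048, 1.609, -0.033, 0.943, -0.034], TCP at [207.178, -694.771, 231.302] pointing down, gripper open.
Joint ranges: [-2.69, 2.69], [-0.47, 2.24], [-1.27, 1.36], [0.19, 2.51], [-1.53, 4.68], [0.08, 2.07], [-3.09, 3.09]. Speed limits (rad/s): [2.57, 2.57, 3.14, 3.14, 3.14, 3.14, 3.14].

## Interface

Orientations are given as a unit quaternion [x, y, z, w].
In Python, from cell import r, set_gripper, kin, eyes gives the robot as it stands. Calls block until the motion is done:
- r.movep(position, orientation): joint-space move of the TCP to a pose.
- r.move_linear(position, rotation=None, speed=150, until_force=None): straight line of the TCP; rotation=None keeps the orientation; speed is the mean speed in mm/s. With until_force (N) it stops when the force on the tool has changed by that much, and returns True; else False.
- r.set_joints(angles): joint-space move.
- set_gripper(opening, f_grip=None): finger opening in mm; f_grip is the grip in N (None keeps the last); returns when the fingers have stopped.
- r.sleep(seconds).
- kin.ik(position, orientation): joint angles nearest the present ones, or None.
- eyes.get_image(name): name is "scene" or "side" or "wrist"; returns a dict with "pixels" (384x512x3 uint8, blue, green, red), "range_z" (384x512 float32, mm along the optical axis (not along the pixel's ray), 0 where there is no reading), "intrinsics" (3x3 intrinsics, pixels), "view" (4x4, takes a point from world to camera coordinates). Camera axes: x right, y up, looking along -z (the intrinsics and any distortion apply to the point x, -y, -z); pixel columns grow to the right and rows downward; lengths in mm; the calibration is good to about 2 mm. The wrist camera is an equidistant fisheye: a pixel r from the principal point sees the ray r / f radians off the axis. A picture is of the moment at which its call begins.
A pose or a line that the arm cannot do raises r.PlanningError and nothing moves.
- r.hand_in(): hands the job in, once; it reports no verdict.
Readings, each from a call of its own:
- r.current_time(): time.
- r.current_q(): joint angles.
- r.current_joint_vel(): joint speeds.
- r.current_joint_torque(): joint torques, N m.
- r.current_tool_pos(): TCP position.
- r.current_tcp_rot(): TCP orientation.
- r.current_contact_force(): force on the tool from outside, world axes, zero at the start.
- r.current_wrist_torque(): the same for the moment, N m.
- r.current_width(): finger opening in mm.
Only numpy, scipy, OpenCV 4.12 (cv2) and the standard library are available. Lean on these libraries where they do the work, as an engineer would, in place of code of your own. Each camera call takes 0.05 s, during which the arm holds its last target.

## Task

The hatch on the low white loader unit is held shut by a concealed catch: one of the six identical inset covers in its flat top gives when pressed, the other five are rigid. Feel over the covers with closed fingers, pressing one after another, until you find the one that gives; push it right in so that the hatch springs open, then take the hand away and leave the hatch open. Do not move or pick up any of the glassware, racks and boxes on and around it.

Things in the scene. Friction and masses are not known exactly. Their poses are not given: they have to be found in the camera images.
- unit: low white benchtop unit, 290 (x) x 330 (y) x 60 mm high, fixed; origin: under the middle of its flat top, at table height, z up, covers towards -x (housing x -140 to +150 mm). Six identical square covers lie in the top; one of them, any of the six, is the hidden catch. Behind them (x +33 to +132, y -90 to +90 mm) the hatch. Side strips (|y| over 100 mm) carry a vial and a cup
- cover0 (a point): centre of the top face of one of six look-alike grey inset covers, 52 x 52 mm with a 2 mm gap round it, 2 mm below the flat top, so 58 mm above the table: front row, left (+y). Rigid, or it is the catch; this point stays put when it is pressed
- cover1 (a point): centre of the top face of one of six look-alike grey inset covers, 52 x 52 mm with a 2 mm gap round it, 2 mm below the flat top, so 58 mm above the table: front row, middle. Rigid, or it is the catch; this point stays put when it is pressed
- cover2 (a point): centre of the top face of one of six look-alike grey inset covers, 52 x 52 mm with a 2 mm gap round it, 2 mm below the flat top, so 58 mm above the table: front row, right. Rigid, or it is the catch; this point stays put when it is pressed
- cover3 (a point): centre of the top face of one of six look-alike grey inset covers, 52 x 52 mm with a 2 mm gap round it, 2 mm below the flat top, so 58 mm above the table: rear row, left (+y). Rigid, or it is the catch; this point stays put when it is pressed
- cover4 (a point): centre of the top face of one of six look-alike grey inset covers, 52 x 52 mm with a 2 mm gap round it, 2 mm below the flat top, so 58 mm above the table: rear row, middle. Rigid, or it is the catch; this point stays put when it is pressed
- cover5 (a point): centre of the top face of one of six look-alike grey inset covers, 52 x 52 mm with a 2 mm gap round it, 2 mm below the flat top, so 58 mm above the table: rear row, right. Rigid, or it is the catch; this point stays put when it is pressed
- catch (a joint): travel of the hidden catch cover (its place is not given): 0 at rest, 0.006 m fully in. It sinks straight down against a spring, about 1.4 N to start and 4 N fully in, frees the hatch after about 4 to 5 mm, so push it right in, and springs back when let go
- hatch (a joint): opening angle of the hatch: 0 shut and latched, 0.75 rad at its open stop. Hinged along its far (+x) edge; when the catch is pushed in, its near edge springs up by itself (68 mm) and it stays up. It cannot be pulled open
- tube_rack: tube rack, 190 x 50 mm, 98 mm tall, grey, with capped tubes; beside the unit. Origin: centre of its underside. Not part of the job
- tip_box: box of pipette tips, 122 x 87 mm, 57 mm tall; stands beside the unit. Origin: centre of its underside. Not part of the job
- vial: amber vial, diameter 22, height 38 mm, stands on the left side strip of the unit top. Origin: centre of its underside. Not part of the job
- sample_cup: small clear cup, diameter 26, height 26 mm, stands on the right side strip of the unit top. Origin: centre of its underside. Not part of the job
- reagent_bottle: white bottle, diameter 60, height 130 mm. Origin: centre of its underside. Not part of the job
- jar: glass jar, diameter 60, height 70 mm. Origin: centre of its underside. Not part of the job

How it is judged:
By the outcome, as a careful person would: the job done as asked, in the order asked, and still so for the second after the job is handed in, with the robot touching nothing.
It also fails if it takes over 48 s, if anything falls off the work surface, if the arm or the gripper's body presses on something with over 40 N, if the wrist force passes 120 N, or if a joint passes its speed limit or range.

## Working session

There is one attempt and no reset: what is moved stays moved. The work goes in short steps, each a Python script; the robot and the scene stay as the last script left them, time stands still between calls to the robot, and variables do not carry over. Pictures are saved under pics/ and viewed, and the job is handed in when it is done.

```bash
ls; mkdir -p pics
python3 - <<'E'
from cell import r,set_gripper,kin,eyes
import cv2,numpy as np
print(r.current_time())
for n in("scene","side","wrist"):
    d=eyes.get_image(n); cv2.imwrite(f"pics/{n}0.png",d["pixels"]); np.savez(f"{n}0.npz",**d)
    print(n,d["intrinsics"].round(1).tolist(),d["view"].round(3).tolist(),[k for k in d])
print(r.current_tcp_rot(),r.current_contact_force())
E
```

```text
pics
0.0
scene [[482.5, 0.0, 254.3], [0.0, 482.5, 189.0], [0.0, 0.0, 1.0]] [[-0.268, 0.963, -0.012, 162.318], [-0.645, -0.17, 0.745, 301.67], [0.716, 0.207, 0.667, -1664.854], [0.0, 0.0, 0.0, 1.0]] ['pixels', 'range_z', 'intrinsics', 'view']
side [[429.4, 0.0, 258.7], [0.0, 429.4, 194.6], [0.0, 0.0, 1.0]] [[-0.863, -0.504, -0.013, 518.883], [0.333, -0.59, 0.735, -242.506], [-0.379, 0.63, 0.678, -1074.81], [0.0, 0.0, 0.0, 1.0]] ['pixels', 'range_z', 'intrinsics', 'view']
wrist [[297.3, 0.0, 253.2], [0.0, 297.3, 190.1], [0.0, 0.0, 1.0]] [[0.285, -0.958, -0.002, -723.419], [0.906, 0.271, -0.324, 42.275], [0.312, 0.091, 0.946, -382.036], [0.0, 0.0, 0.0, 1.0]] ['pixels', 'range_z', 'intrinsics', 'view']
[ 9.89516627e-01  1.44416319e-01 -1.73286446e-04 -8.61756382e-04] [-0.84327988 -0.21192987  0.29386497]
```

View pics/scene0.png

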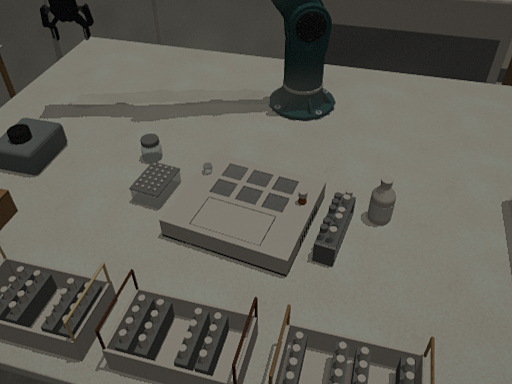

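View pics/side0.png

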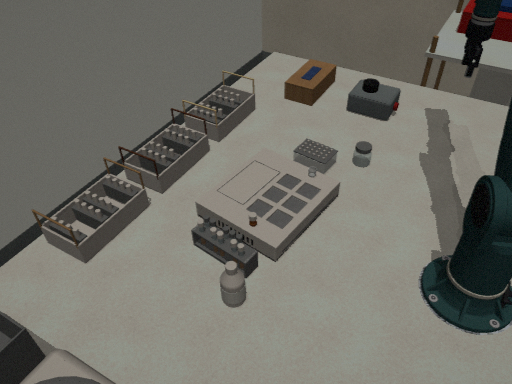

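View pics/wrist0.png

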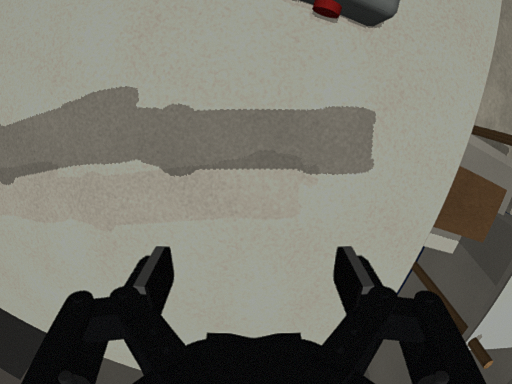

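The scene view shows the six covers at about (220–300, 165–210). The hatch is nearer the camera, at about (235, 220). The amber vial is at (303, 197), the cup at (207, 168), the rack at (335, 228) and the tip box at (155, 185). The side view shows the covers at about (245–320, 175–222).

```bash
cat > h.py <<'E'
import cv2,numpy as np
def ray(d,uv,z):
    K=d["intrinsics"];V=d["view"];R=V[:3,:3];t=V[:3,3]
    c=np.array([(uv[0]-K[0,2])/K[0,0],-(uv[1]-K[1,2])/K[1,1],-1.]);w=R.T@c;o=-R.T@t
    return o+w*(z-o[2])/w[2]
def covers(d,roi,z=58,thr=None):
    g=cv2.cvtColor(d["pixels"],cv2.COLOR_BGR2GRAY)
    x0,y0,x1,y1=roi
    t,m=cv2.threshold(g[y0:y1,x0:x1],0,255,cv2.THRESH_BINARY_INV+cv2.THRESH_OTSU)
    if thr: m=((g[y0:y1,x0:x1]<thr)*255).astype(np.uint8)
    n,l,s,c=cv2.connectedComponentsWithStats(m,connectivity=4)
    return t,[(s[i,4],c[i]+[x0,y0],ray(d,c[i]+[x0,y0],z)) for i in range(1,n) if s[i,4]>120]
E
python3 - <<'E'
from h import *
for n,roi in(("scene",(205,158,302,215)),("side",(240,168,326,230))):
    d=dict(np.load(n+"0.npz"))
    t,L=covers(d,roi);print(n,t)
    for a,c,p in L: 
        u,v=c.astype(int);rz=d["range_z"][v,u]
        # height check from depth
        K=d["intrinsics"];V=d["view"];pc=np.array([(c[0]-K[0,2])/K[0,0]*rz,-(c[1]-K[1,2])/K[1,1]*rz,-rz]);pw=V[:3,:3].T@(pc-V[:3,3])
        print(a,c.round(1),p.round(1),pw.round(1))
    cv2.imwrite(f"pics/{n}0z.png",cv2.resize(d["pixels"][roi[1]-20:roi[3]+30,roi[0]-70:roi[2]+60],None,fx=3,fy=3,interpolation=2))
E
```

```text
scene 98.0
274 [234.7 171.4] [484.7 -87.8  58. ] [484.4 -87.9  57.7]
292 [259.5 178.1] [494.5 -16.2  58. ] [497.6 -15.3  60.8]
310 [285.1 185. ] [504.2  55.3  58. ] [501.5  54.7  55.5]
310 [223.3 187.4] [554.1 -97.3  58. ] [551.5 -98.3  55.5]
325 [248.9 194.7] [563.9 -25.4  58. ] [564.3 -25.3  58.4]
346 [275.2 202.1] [573.6  45.9  58. ] [572.5  45.7  57. ]
side 108.0
223 [288.6 181.1] [551.3 -96.6  58. ] [552.7 -99.4  55.3]
246 [308.  190.5] [481.8 -86.9  58. ] [482.3 -88.2  56.7]
247 [274.5 194. ] [560.9 -24.9  58. ] [562.4 -27.8  55. ]
268 [294.1 203.9] [491.7 -15.7  58. ] [492.1 -16.6  57. ]
331 [312.2 215.7] [426.6   1.8  58. ] [436.1 -23.   31.3]
267 [259.6 207.5] [570.4  45.7  58. ] [572.6  42.1  53.9]
298 [279.4 218.3] [500.9  55.8  58. ] [502.8  52.2  53.9]
```

```bash
ls -la pics
```

```text
total 1336
drwxr-xr-x 2 agent agent   4096 Dec  6 22:49 .
drwxr-xr-x 3 agent agent   4096 Dec  6 22:49 ..
-rw-r--r-- 1 agent agent 285287 Dec  6 22:48 scene0.png
-rw-r--r-- 1 agent agent 224232 Dec  6 22:49 scene0z.png
-rw-r--r-- 1 agent agent 305436 Dec  6 22:48 side0.png
-rw-r--r-- 1 agent agent 245967 Dec  6 22:49 side0z.png
-rw-r--r-- 1 agent agent 288323 Dec  6 22:48 wrist0.png
```

```bash
cat >> h.py <<'E'
A=np.array([[484.7,-87.8],[494.5,-16.2],[504.2,55.3],[554.1,-97.3],[563.9,-25.4],[573.6,45.9]])
B=np.array([[481.8,-86.9],[491.7,-15.7],[500.9,55.8],[551.3,-96.6],[560.9,-24.9],[570.4,45.7]])
M=(A+B)/2
# fit grid -> names cover2,1,0,5,4,3
g=np.array([[i,j] for i in(0,1) for j in(-1,0,1)],float)
X=np.linalg.lstsq(np.c_[g,np.ones(6)],M,rcond=None)[0]
P=np.c_[g,np.ones(6)]@X
C={n:P[k] for k,n in enumerate([2,1,0,5,4,3])}
yaw=np.arctan2(-X[1,0],X[1,1])
Q=[np.cos(yaw/2),np.sin(yaw/2),0,0]
E
python3 - <<'E'
from h import *
from cell import r,kin
print(X.round(1),np.linalg.norm(X[:2],axis=1),np.degrees(yaw),np.degrees(np.arctan2(X[0,1],X[0,0])),abs(P-M).max())
V=np.load("wrist0.npz")["view"];print(-V[:3,:3].T@V[:3,3])
print(r.current_q())
d=dict(np.load("scene0.npz"))
u=X[0]/np.linalg.norm(X[0])
for n,uv,z in(("hatchNear",(196,199),60),("hn2",(276,216),60),("farR",(162,222),60),("farL",(290,268),60),("cup",(207,172),60),("vial",(303,203),60)):
    p=ray(d,uv,z)[:2];q=p-P.mean(0);print(n,p.round(),(q@u).round(1),(q@[-u[1],u[0]]).round(1))
for k in range(6):
    for s in (0,np.pi):
        a=(yaw+s)/2
        print(k,kin.ik([*C[k],90],[np.cos(a),np.sin(a),0,0]))
E
```

```text
[[ 69.4  -9.5]
 [  9.6  71.4]
 [493.  -15.9]] [70.0494607  72.06155463] -7.695785528403109 -7.808143524171196 0.2833333333333279
[ 287.24124703 -670.17664581  373.40319377]
[ 1.18752672  0.59192977  0.04831191  1.60950778 -0.03330671  0.942718
 -0.03369839]
hatchNear [ 616. -149.] 104.5 -115.3
hn2 [623.  60.] 83.1 92.5
farR [ 712. -199.] 207.2 -152.0
farL [770. 127.] 219.8 178.7
cup [ 508. -158.] -0.6 -138.9
vial [561. 114.] 14.8 137.8
0 [-0.25112306  0.54871354  0.06919691  2.2007031  -0.09389982  0.3948068
 -1.81045816]
0 [ 0.23071429  0.60903767 -0.58402915  2.17986057  0.66814214  0.53420653
  0.57375357]
1 [-0.13133315  0.54050903  0.09590284  2.22833594 -0.13395913  0.37785345
 -1.62953733]
1 [ 0.37334428  0.59867005 -0.58406258  2.2066247   0.67848093  0.51798293
  0.69903513]
2 [ 0.01818226  0.53872005  0.0912357   2.23264792 -0.12801485  0.37484923
 -1.48934714]
2 [ 0.48058676  0.58475234 -0.52918797  2.2127111   0.62951694  0.49304579
  0.89287848]
3 [-0.22605192  0.60500402  0.09305127  2.05205839 -0.11270183  0.48919211
 -1.75498265]
3 [ 0.29085462  0.68328107 -0.63894295  2.02891503  0.67393178  0.64763496
  0.63750677]
4 [-0.10985889  0.5962937   0.1031101   2.07666825 -0.12688183  0.47437468
 -1.61656346]
4 [ 0.41651214  0.67272558 -0.6366974   2.05325598  0.67758986  0.63222627
  0.75288764]
5 [ 0.02601871  0.59421269  0.09209441  2.08031058 -0.11356231  0.47164839
 -1.50146501]
5 [ 0.51290403  0.65839236 -0.58887126  2.05861506  0.63601978  0.60907802
  0.91881925]
```

View pics/scene0z.png

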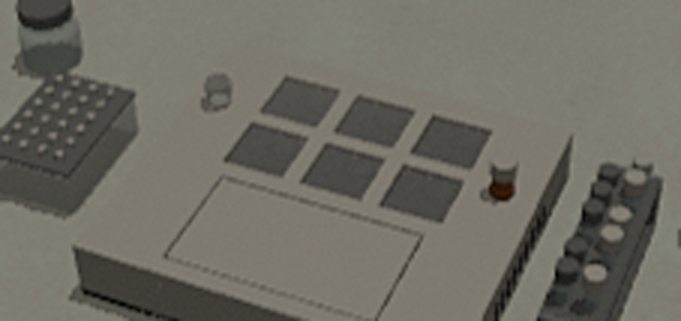

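The grid fit is consistent: pitch 70 × 72 mm, residual 0.3 mm, yaw −7.7°. Depth heights at the covers read about 54–61 mm against the stated 58. I'll close the fingers and press the covers one at a time.

```bash
cat > press.py <<'E'
from h import *
from cell import r,set_gripper,kin,eyes
def press(k,zlow=50,F=7):
    c=C[k]
    r.move_linear([*c,68],speed=150)
    r.sleep(0.1)
    hit=r.move_linear([*c,zlow],speed=25,until_force=F)
    p=r.current_tool_pos();f=r.current_contact_force()
    print(k,"hit",hit,"z",round(p[2],2),"F",np.round(f,1),"t",round(r.current_time(),2),flush=True)
    return hit,p[2]
E
python3 - <<'E'
from press import *
set_gripper(0); print(r.current_width(),r.current_time())
r.movep([*C[2],160],Q); print(r.current_tool_pos(),r.current_time())
r.move_linear([*C[2],85],speed=200)
press(2)
r.move_linear([*C[2],80],speed=150)
print(r.current_time())
E
```

```text
0.16683287461778346 0.9167
[483.59646986 -88.27574161 160.10199391] 3.3
2 hit True z 58.09 F [-1.  -0.3  8. ] t 4.67
4.975
```

Cover2 is rigid: contact at z = 58.1, as stated. I'll continue with the others and stop at the one that gives.

Run:
```python
from press import *
for k in (5,4,1,0,3):
    r.move_linear([*C[k],76],speed=150)
    hit,z=press(k)
    if z<56.5:
        print("GIVES",k)
        r.sleep(0.1)
        d=eyes.get_image("side");cv2.imwrite("pics/side1.png",d["pixels"])
        break
    r.move_linear([*C[k],78],speed=150)
```

```text
5 hit True z 58.14 F [-1.4  0.6  5.2] t 6.42
4 hit True z 58.13 F [-0.8 -0.6  5.5] t 8.18
1 hit True z 52.02 F [-0.9  0.4  6.8] t 10.06
GIVES 1
```

Cover1 sank the full 6 mm, so it's the catch. Next I'll lift away and look.

Run:
```python
from press import *
r.move_linear([*C[1],200],speed=150)
c=C[1]
r.sleep(0.3)
for n in("side","scene","wrist"):
    d=eyes.get_image(n);cv2.imwrite(f"pics/{n}2.png",d["pixels"]);np.savez(n+"2.npz",**d)
a=cv2.imread("pics/side2.png")[100:290,150:390];b=cv2.imread("pics/wrist2.png")
cv2.imwrite("pics/c2.png",np.hstack([cv2.resize(a,(485,384)),b[:, 100:412]]))
print(r.current_time(),r.current_tool_pos(),r.current_contact_force())
```

```text
11.8 [492.85753807 -15.9134479  199.79156958] [-0.19887847  0.27256079  0.56039924]
```

View pics/c2.png

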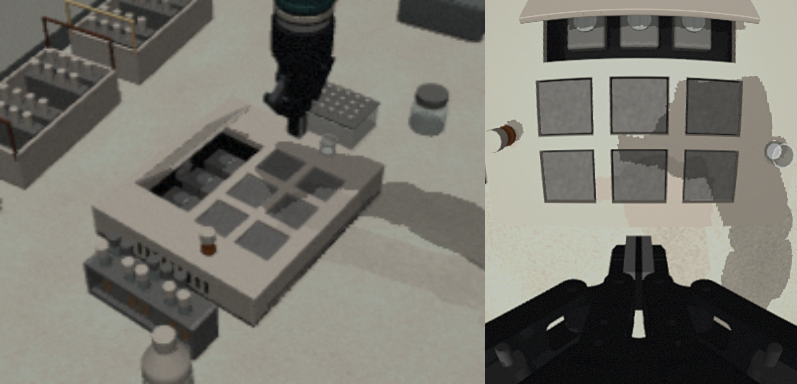

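View pics/scene2.png

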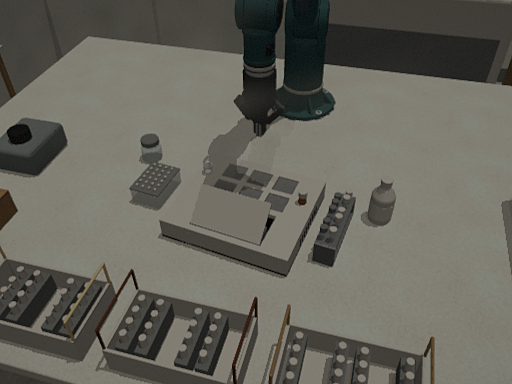

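The hatch is up in all three views: the scene view shows its panel raised at about (232, 212), and the wrist view shows the open bay at the top. The vial at (303, 197) and cup at (207, 168) haven't moved, and neither have the rack, tip box, jar and bottle. The hand is clear at z = 200, so I'll hand in.

Run:
```python
from cell import r
r.hand_in(); print(r.current_time())
```

```text
the job is handed in; nothing more can be done
the job is handed in; nothing more can be done
```

The hatch is open, and I handed the job in at about 11.8 s of the 48 s allowed.

- **Finding the catch:** I located the six covers from two camera views and pressed them with closed fingers in the order 2, 5, 4, 1. Covers 2, 5 and 4 were rigid, stopping the fingers at z ≈ 58.1 mm. Cover 1 (front row, middle) sank the full 6 mm to z = 52.0 mm at about 7 N. I stopped there, so covers 0 and 3 were never pressed.
- **Last checks:** After lifting to z = 200 mm, all three views showed the hatch standing open. The contact force was down to noise, about 0.6 N. By eye, the vial, cup, rack, tip box, jar and bottle were where they started. No check failed or disagreed.

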